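# Sift stray chocolate buttons out of the wrapped stars

## Task

Lift the sieve by its wooden grip without spilling, rest it on the catch tray's rails between the two stops, and keep it on the rails while you shake it briskly from side to side, knocking gently against the red pad at each end over and over (never ramming a pad all the way in, never bearing down hard on the rails), until all four chocolate buttons have dropped into the tray. Then set the sieve, with both wrapped stars still in it, back level in the middle of the wooden board and let go. Leave the things standing around where they are.

Things in the scene. Friction and masses are not known exactly. Their poses are not given: they have to be found in the camera images.
- sieve: Slotted aluminium hand sieve, about 0.35 kg. Origin: centre of its underside; x along slots and handle, y across (the way to shake). Frame outside 132 (x) by 150 (y), 32 high, walls 4; runner flanges 4 high reach to x = +-74 along both long edges. Floor: 3 flat slats along x, 18 wide, at y = -40, 0, 40, tops 4 above the origin, with 22 wide open slots between and beside.
- sieve_grip (a point): Centre of the sieve's dark wooden grip, 105 above the sieve's underside, over its middle: a bar 70 long (sieve x), 18 wide (sieve y), 24 high, on a bridge with posts at x = +-64.
- tray: Fixed open steel catch tray, 163 (x) by 310 (y). Origin: centre of its underside, y along its length, floor top at z = 5. Tops of its long walls (x = 65 to 77 either side) are rails at z = 55; guide lips outside them (inner faces x = +-77.5) stand 8 higher, leaving the sieve's flanges 3.5 play each way. Open between the rails: what falls through the sieve lands in the tray.
- tray_rails (a point): Middle of the tray at rail height (55). Each end has a black stop block with a red sprung pad facing the middle. Each block is clamped at its own unmeasured place: an unpressed pad's face is somewhere from 93 to 123 from this point along tray y (the sieve's half width is 75), so feel for it. Blocks stand 30 above the rails, their knobs 50, and span 17 to 30 behind the pad's face.
- pad_left (a joint): Push-in of the red pad at the tray's +y end, m: 0 = out, grows as it is pressed outward (+y), bottoms at 0.014. Spring 900 N/m with light damping. Pad 90 wide (x), from 5 to 25 above the rails.
- pad_right (a joint): The same for the pad at the tray's -y end; grows as it is pressed toward -y.
- board: Fixed flat wooden board, 190 (x) by 210 (y), 12 high, on which the sieve starts. Origin: centre of its underside, top at z = 12.
- button_0: Small dark brown chocolate button, a disc 16 across and 9 high, 10 g, slippery (friction about 0.2). Origin: centre of its underside. Starts flat on a slat of the sieve (+x half, middle slat).
- button_1: Small dark brown chocolate button, a disc 16 across and 9 high, 10 g, slippery (friction about 0.2). Origin: centre of its underside. Starts flat on a slat of the sieve (+x half, +y slat).
- button_2: Small dark brown chocolate button, a disc 16 across and 9 high, 10 g, slippery (friction about 0.2). Origin: centre of its underside. Starts flat on a slat of the sieve (-x half, middle slat).
- button_3: Small dark brown chocolate button, a disc 16 across and 9 high, 10 g, slippery (friction about 0.2). Origin: centre of its underside. Starts flat on a slat of the sieve (-x half, -y slat).
- star_yellow: Foil-wrapped star sweet, yellow, 51x48x20, 14 g, wider than the slots. Origin: centre of its underside. Starts lying in the sieve.
- star_green: Foil-wrapped star sweet, green, 51x48x20, 14 g, wider than the slots. Origin: centre of its underside. Starts lying in the sieve.
- spice_jar: Bystander: glass spice jar with a green cap, 46x46x106; stands behind the work. Origin: centre of its underside.
- tamper: Bystander: coffee tamper with a dark wooden handle, standing on its steel foot, 58x58x93; stands behind the work. Origin: centre of its underside.
Mind the look-alikes: they are no part of the job. What is shaped like the star_yellow but grey or white is not meant.

How it is judged:
By the outcome, as a careful person would: the job done as asked, in the order asked, and still so for the second after the job is handed in, with the robot touching nothing.
It also fails if it takes over 64 s, if anything falls off the work surface, if the arm or the gripper's body presses on something with over 40 N, if the wrist force passes 120 N, or if a joint passes its speed limit or range.

## Robot

A 6-joint arm with a two-finger parallel gripper is mounted at the origin on a cart in front of the work surface, level with it; the furniture and walls round the work are solid. World frame = base frame: x ahead of the robot, y to its left, z up, the work surface at z = 0. Lengths are in mm, angles in rad, forces in N, time in s.
With the tool pointing down it reaches from about 400 to 925 mm from the base axis. Payload 12.5 kg.
Tool frame: the origin (TCP) lies between the finger pads; the fingertips stand 19 mm ahead of it and the grasp point (between the pads) is the TCP (env.tips_ahead is the distance from the TCP to the fingertips, in mm); z points along the fingers, y is the line along which they close (so a half turn about z gives the same grasp; the last joint's range is limited). The gripper opens to 95 mm and grips with 3 to 60 N. Pads are 20 mm wide; open, the fingers measure 119 mm over their backs; the gripper's body (75 mm by 180 mm) begins 59 mm behind the grasp point.
Start: joints at [1.087, 0.491, 1.559, -0, 1.092, -0.106], TCP at [230.532, 580.947, 233.661] pointing down, gripper open.
Joint ranges: [-3.1, 3.1], [-0.84, 2.19], [0.05, 2.79], [-1.13, 4.28], [0.06, 2.93], [-2.69, 2.69]. Speed limits (rad/s): [2.22, 2.22, 2.79, 3.14, 3.14, 3.14].

## Interface

Orientations are given as [roll, pitch, yaw] about the fixed x, y, z axes, in that order (R = Rz(yaw) Ry(pitch) Rx(roll)).
In Python, from cell import env gives the robot as it stands.
- The arm moves only by the shell command python3 -m crank 'ROWS'. ROWS is JSON, a list of rows, each a list of 5 numbers: the shift along the tool's x, y, z in mm, then the turn about the tool's z in degrees, then the finger opening in mm, from 0 to 95.1. In form: [[dx, dy, dz, yaw, grip], ...]. A call has 1 to 10 rows; each row is the pose to reach, as a shift and turn from the pose commanded when the call began, along the tool's axes at that moment; what a row does not reach only later rows make up. A row lasts 1/12 s, in which the tool goes at most 41.7 mm and 7.16 degrees, less where a joint would pass 70% of its speed; a pose out of reach is approached as far as the arm can. A call with a gripper value outside its range is refused whole. The fingers move at their own pace and stop on an object; the grip force is fixed at half the most. Time passes only in rows, so rows that repeat a pose let the fingers close. It gives the time, the measured TCP pose, the force, the opening and the grip force at its end, in the units of the state.
- env.state(): the state, without advancing time (a new reading comes with each control period).
- env.read_camera(name): name is "side" or "top" or "wrist"; returns a dict with "img" (480x640x3 uint8, blue, green, red), "K" (3x3 intrinsics, pixels), "k1" (the pictures are not rectified: a ray, as slopes to the right and down, at radius r is drawn at 1 + k1 r^2 times it, then the intrinsics apply), "pose" (4x4, takes a point from camera to world coordinates). Camera axes: x right, y down, z forward; pixel columns grow to the right and rows downward; lengths in mm; the calibration is good to about 2 mm. A picture is of the moment at which its call begins. There is no depth.
- env.job_done(): hands the job in; it is judged then, once.
The state is a dict: "t": time; "joints": joint angles; "qvel": joint speeds; "tau": joint torques, N m; "eef_pos": TCP position; "tcp_rot": TCP orientation; "ft_force": force on the tool from outside, world axes, zero at the start; "moment": the same for the moment, N m; "opening": opening from 0.0 (shut) to 1.0 (fully open); "grip_force": force on a finger pad.
Only numpy, scipy, OpenCV 4.12 (cv2) and the standard library are available. Lean on these libraries where they do the work, as an engineer would, in place of code of your own. Each camera call takes 0.05 s, during which the arm holds its last target. There are 200 camera calls.

## Working session

There is one attempt and no reset: what is moved stays moved. The work goes in short steps, Python scripts to look and compute and a shell command to move; the robot and the scene stay as the last step left them, time stands still between calls to the robot, and variables do not carry over. Pictures are saved under pics/ and viewed, at most 10 in all, crops included, and the job is handed in when it is done.

```bash
ls; mkdir -p pics; cat > h.py <<'E'
import numpy as np, cv2
from cell import env
def snap(n,f=None):
    d=env.read_camera(n)
    if f: cv2.imwrite('pics/'+f,d['img'])
    return d
def ray(d,u,v):
    K=np.array(d['K']);p=np.array([(u-K[0,2])/K[0,0],(v-K[1,2])/K[1,1]]);q=p.copy()
    for _ in range(20): q=p/(1+d['k1']*(q@q))
    P=np.array(d['pose']);return P[:3,3],P[:3,:3]@np.array([q[0],q[1],1])
def onz(d,u,v,z):
    o,r=ray(d,u,v);return o+r*(z-o[2])/r[2]
def proj(d,X):
    P=np.array(d['pose']);c=P[:3,:3].T@(np.array(X)-P[:3,3]);q=c[:2]/c[2];q=q*(1+d['k1']*(q@q));K=np.array(d['K'])
    return K[0,0]*q[0]+K[0,2],K[1,1]*q[1]+K[1,2]
E
python3 - <<'E'
from h import *
a=snap('top','top.png');b=snap('side','side.png')
for d in(a,b): print(np.round(d['pose'],3),d['K'],d['k1'])
s=env.state();print(s)
E
```

```text
pics
[[ 1.800000e-02 -9.800000e-01  1.960000e-01  3.221670e+02]
 [-1.000000e+00 -1.900000e-02 -6.000000e-03 -7.058300e+01]
 [ 9.000000e-03 -1.960000e-01 -9.810000e-01  1.206737e+03]
 [ 0.000000e+00  0.000000e+00  0.000000e+00  1.000000e+00]] [[550.23026887   0.         317.15823495]
 [  0.         550.23026887 232.89789901]
 [  0.           0.           1.        ]] 0.00209538618321057
[[ 8.40000e-02 -4.26000e-01  9.01000e-01 -5.48090e+02]
 [-9.96000e-01 -5.90000e-02  6.50000e-02 -1.59694e+02]
 [ 2.50000e-02 -9.03000e-01 -4.29000e-01  6.34626e+02]
 [ 0.00000e+00  0.00000e+00  0.00000e+00  1.00000e+00]] [[488.2311078    0.         313.20447645]
 [  0.         488.2311078  237.06064684]
 [  0.           0.           1.        ]] -0.06070877264143886
{'t': 0.1, 'joints': array([ 1.08739963e+00,  4.91500911e-01,  1.55936478e+00,  1.32740862e-06,
        1.09170414e+00, -1.05609359e-01]), 'qvel': array([-0.00136675, -0.00179368, -0.003131  , -0.00038438, -0.00247305,
       -0.0019202 ]), 'tau': array([ 1.52986191e-03, -6.13610458e+01, -2.58602482e+01,  6.93470333e-02,
        4.70046618e-02, -4.97129497e-05]), 'eef_pos': array([230.43775786, 580.76801553, 233.12733508]), 'tcp_rot': array([-3.14062105e+00, -1.04177949e-04,  2.76380465e+00]), 'ft_force': array([-0.72182585,  0.42512445, -0.18938668]), 'moment': array([-0.03861474,  0.00901888,  0.01119727]), 'grip_force': 0.0, 'opening': 1.0009559487917519}
```

View pics/top.png

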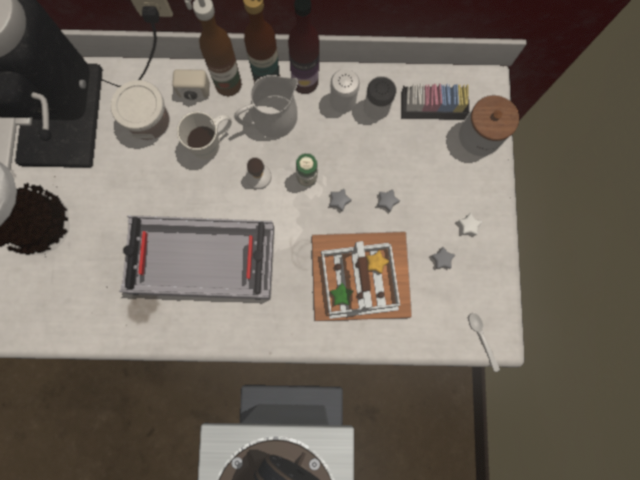

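View pics/side.png

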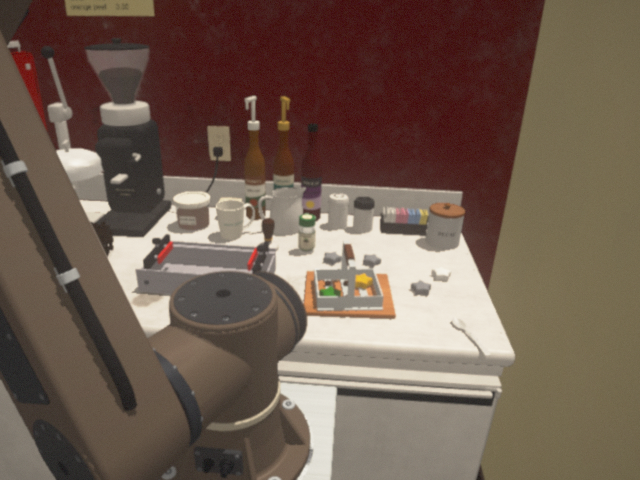

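The top picture shows the sieve on the board at about (361,279), with its grip a dark bar at (363,275). The tray is at (198,258), with red pads at (142,254) and (250,258). In the side view the grip is at (349,255). 

These could be taken for the target:
- Grip: the tamper handle at (257,167), or the black tray knobs at (128,252) and (258,257).
- Stars: grey or white ones at (340,200), (387,200), (443,259) and (469,225).

I choose the bar over the sieve, and check it in a close crop.

```bash
python3 - <<'E'
from h import *
d=snap('top');im=d['img']
c=np.hstack([cv2.resize(im[225:330,300:420],None,fx=3.3,fy=3.3,interpolation=2),cv2.resize(im[205:310,118:238],None,fx=3.3,fy=3.3,interpolation=2)])
c=cv2.resize(im[225:330,300:420],(686,600),interpolation=2);cv2.imwrite('pics/crop1.png',c)
hsv=cv2.cvtColor(im,40)
def comps(m,z,name,amin=30,box=(0,640,180,340)):
    mm=np.zeros_like(m);mm[box[2]:box[3],box[0]:box[1]]=m[box[2]:box[3],box[0]:box[1]]
    cs,_=cv2.findContours(mm,0,1)
    for k in cs:
        if cv2.contourArea(k)<amin: continue
        r=cv2.minAreaRect(k);P=[onz(d,*p,z)[:2] for p in cv2.boxPoints(r)]
        P=np.array(P);print(name,np.round(r[0],1),'c',np.round(P.mean(0),1),'sides',np.round([np.linalg.norm(P[1]-P[0]),np.linalg.norm(P[2]-P[1])],1),np.round(P,0).tolist())
comps(cv2.inRange(hsv,(3,90,60),(18,255,255)),12,'board',800,(290,430,220,335))
comps(cv2.inRange(hsv,(0,130,70),(6,255,255))|cv2.inRange(hsv,(172,130,70),(180,255,255)),80,'pad',20,(110,290,200,310))
print(hsv[278,363],hsv[250,363],hsv[290,316])
E
```

```text
board [360.9 276. ] c [ 468.8 -174.8] sides [212.6 186.9] [[556.0, -65.0], [568.0, -278.0], [381.0, -281.0], [370.0, -75.0]]
pad [249.2 256.5] c [495.4  62.4] sides [86.   6.9] [[453.0, 67.0], [539.0, 65.0], [538.0, 58.0], [452.0, 60.0]]
pad [142.4 252.5] c [499.4 283.2] sides [85.9  8.9] [[457.0, 288.0], [543.0, 287.0], [542.0, 278.0], [456.0, 279.0]]
[ 10 101  93] [ 23  13 181] [ 12 127 166]
```

View pics/crop1.png

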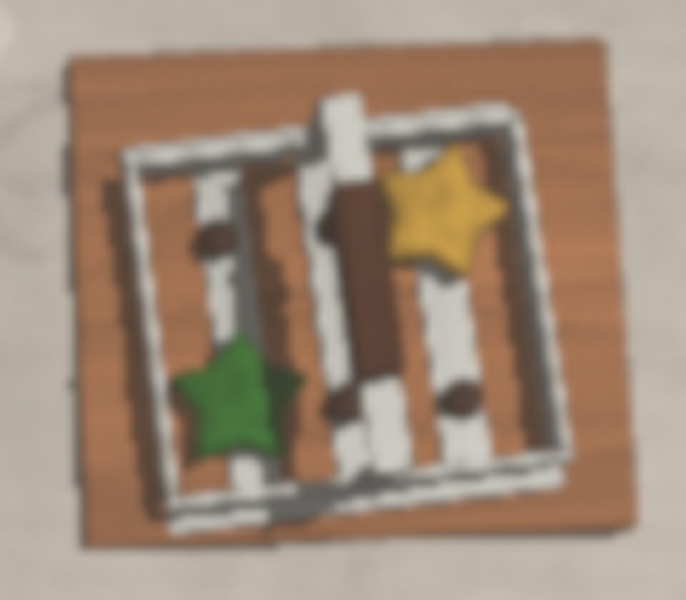

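The crop confirms the dark wooden bar on the sieve's bridge, from about (357,181) to (380,376) in crop pixels. Four brown buttons and the yellow and green stars are in the sieve, and the sieve is turned a few degrees on the board. Next I locate the grip, rim, board and tray.

```bash
python3 - <<'E'
from h import *
d=snap('top');im=d['img']
s=120/686
def cp(q,z): 
    P=np.array([onz(d,300+x*s-.4,225+y*s-.4,z)[:2] for x,y in q]);return P
g=cp([(333,183),(382,180),(403,373),(357,378)],129)
print('grip',g.round(1).tolist(),g.mean(0),'yaw',np.degrees(np.arctan2(*((g[0]+g[1]-g[2]-g[3])[::-1]))))
r=cp([(123,150),(520,105),(572,458),(172,505)],44)
print('rim',r.round(1).tolist(),r.mean(0),[np.linalg.norm(r[i]-r[i-1]).round(1) for i in range(4)])
b=cp([(68,58),(605,40),(636,525),(83,548)],12)
print('board',b.round(1).tolist(),b.mean(0),[np.linalg.norm(b[i]-b[i-1]).round(1) for i in range(4)])
print('board yaw',np.degrees(np.arctan2(*((b[0]-b[1]))[:2])),np.degrees(np.arctan2(*((b[0]+b[1]-b[2]-b[3])[::-1]))))
cv2.imwrite('pics/tray.png',cv2.resize(im[205:310,112:287],(800,480),interpolation=2))
b=snap('side');cv2.imwrite('pics/sidegrip.png',cv2.resize(b['img'][235:325,290:410],(800,600),interpolation=2))
print(proj(b,[*g.mean(0),129]),proj(b,[*g.mean(0),105]))
E
```

```text
grip [[491.5, -158.4], [492.9, -175.4], [426.1, -182.6], [424.1, -166.8]] [ 458.65570313 -170.78215602] yaw 6.661642674053066
rim [[515.8, -86.5], [535.9, -235.6], [404.3, -253.6], [384.4, -106.7]] [ 460.09096227 -170.59074951] [np.float64(132.9), np.float64(150.4), np.float64(132.9), np.float64(148.3)]
board [[556.8, -65.1], [568.0, -273.3], [381.9, -282.5], [369.5, -74.5]] [ 469.06515867 -173.84144091] [np.float64(187.5), np.float64(208.5), np.float64(186.4), np.float64(208.4)]
board yaw -3.084880359517846 2.833711390166639
(np.float64(349.37506384209905), np.float64(249.4931283881197)) (np.float64(348.78361004468303), np.float64(258.70937026740233))
```

View pics/tray.png

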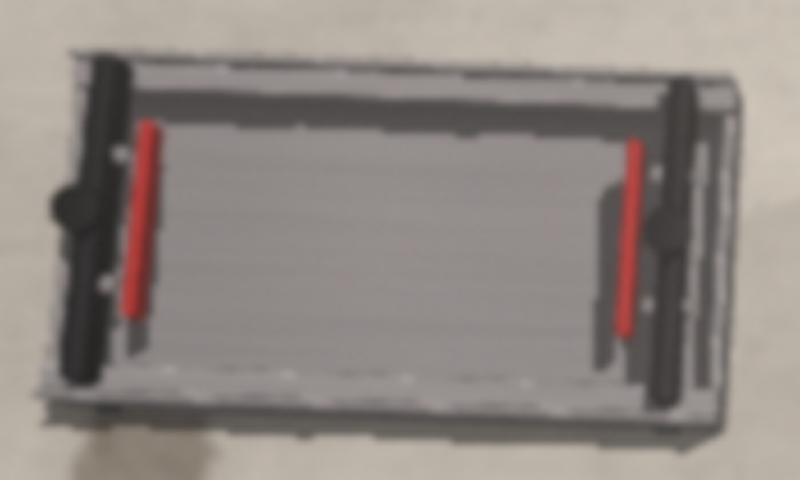

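The crop shows the tray's lip outline at about (72,53), (740,78), (722,425) and (42,400). The left pad's inner face edge runs (160,122)-(143,318), and the right pad's runs (628,140)-(614,336). These are all crop pixels.

```bash
python3 - <<'E'
from h import *
d=snap('top');s=175/800
def cp(q,z): return np.array([onz(d,112+x*s-.4,205+y*s-.4,z)[:2] for x,y in q])
t=cp([(72,53),(740,78),(722,425),(42,400)],63)
L=[np.linalg.norm(t[i]-t[i-1]).round(1) for i in range(4)]
print(t.round(1).tolist(),t.mean(0),L)
for a,b in((0,1),(3,2)): v=t[a]-t[b];print('yaw',np.degrees(np.arctan2(-v[0],v[1])))
for a,b in((0,3),(1,2)): v=t[a]-t[b];print('yaw',np.degrees(np.arctan2(v[1],v[0])))
l=cp([(160,122),(143,318)],60);r=cp([(628,140),(614,336)],80)
l8=cp([(152,122),(135,318)],80)
v=t[0]-t[1]+t[3]-t[2];v/=np.linalg.norm(v);c=t.mean(0)
print('padL',l.round(1).tolist(),(l.mean(0)-c)@v,(l8.mean(0)-c)@v,'padR',r.round(1).tolist(),(r.mean(0)-c)@v)
n=np.array([v[1],-v[0]]);print(v,'lat',(l8.mean(0)-c)@n,(r.mean(0)-c)@n)
# tool start axes and turn
from scipy.spatial.transform import Rotation as R
print(np.round(R.from_euler('xyz',env.state()['tcp_rot']).as_matrix(),4))
b=snap('side');print(b['img'].shape,[proj(b,[*p,63]) for p in t])
E
```

```text
[[579.3, 326.7], [573.6, 16.1], [412.6, 18.8], [418.2, 326.5]] [495.9176408 172.026543 ] [np.float64(161.1), np.float64(310.7), np.float64(161.0), np.float64(307.7)]
yaw -1.0525480640069251
yaw -1.0387846132769618
yaw 0.07769382480470083
yaw -0.9848937387149088
padL [[548.0, 284.3], [456.6, 284.9]] 112.66167731335561 110.01330868073902 padR [[539.9, 64.8], [450.2, 67.3]] -105.94894666524269
[0.01824989 0.99983346] lat 1.1700618357155892 1.0417452709269477
[[-9.295e-01  3.688e-01 -1.000e-04]
 [ 3.688e-01  9.295e-01 -3.000e-04]
 [ 0.000e+00 -3.000e-04 -1.000e+00]]
(480, 640, 3) [(np.float64(161.60336448030714), np.float64(239.89698598029432)), (np.float64(276.6751957996015), np.float64(247.95237527130996)), (np.float64(264.8928913154532), np.float64(279.04856154136564)), (np.float64(137.1973120756838), np.float64(269.1828778617237))]
```

```bash
cat >> h.py <<'E'
from scipy.spatial.transform import Rotation as Ro
def delta(x,y,z,yaw):
    "row shift to reach world x,y,z and tool-x heading yaw (deg)"
    s=env.state();M=Ro.from_euler('xyz',s['tcp_rot']).as_matrix()
    v=M.T@(np.array([x,y,z])-s['eef_pos']);h=np.degrees(np.arctan2(M[1,0],M[0,0]))
    print('t',round(s['t'],2),'pos',s['eef_pos'].round(1),'head',round(h,2),'row',v.round(1),'turn',round(-((yaw-h+180)%360-180),2),'F',s['ft_force'].round(1),'q6',s['joints'][5].round(2),'grip',round(s['grip_force'],1),round(s['opening'],3))
E
python3 -m crank '[[-345,-273,0,-29.3,95],[-345,-273,0,-29.3,95],[-345,-273,0,-29.3,95],[-345,-273,0,-29.3,60],[-345,-273,0,-29.3,60],[-345,-273,0,-29.3,60],[-345,-273,0,-29.3,60],[-345,-273,0,-29.3,60],[-345,-273,0,-29.3,60],[-345,-273,0,-29.3,60]]'
python3 -c "
from h import *
delta(459.5,-170.7,210,187.7)"
```

```text
t: 1.18
eef_pos: [436.4, 223.6, 233.9]
tcp_rot: [3.141, 0.001, -3.008]
ft_force: [1.6, -0.2, 0.7]
opening: 0.634
grip_force: 0.0
t 1.18 pos [436.4 223.6 233.9] head -172.34 row [  29.7 -393.9   23.8] turn -0.04 F [ 1.6 -0.2  0.7] q6 -1.37 grip 0.0 0.634
```

```bash

python3 -m crank '[[30,-394,24,0,60],[30,-394,24,0,60],[30,-394,24,0,60],[30,-394,24,0,50],[30,-394,24,0,50],[30,-394,24,0,50],[30,-394,24,0,50],[30,-394,24,0,50],[30,-394,24,0,50],[30,-394,24,0,50]]'
python3 -m crank '[[0,0,0,0,50],[0,0,0,0,50]]'
python3 - <<'E'
from h import *
delta(459.5,-170.7,117,187.7)
w=snap('wrist','w1.png');print(proj(w,[459.5,-170.7,129]),np.round(w['pose'],2).tolist())
E
```

```text
t: 2.02
eef_pos: [458.5, -172.9, 209.5]
tcp_rot: [-3.141, 0.001, -3.01]
ft_force: [0.0, 0.9, -0.9]
opening: 0.525
grip_force: 0.0
t: 2.18
eef_pos: [458.3, -169.8, 209.4]
tcp_rot: [3.141, -0.0, -3.01]
ft_force: [-0.5, 1.0, 0.4]
opening: 0.528
grip_force: 0.0
t 2.18 pos [ 458.3 -169.8  209.4] head -172.48 row [-1.1 -1.1 92.4] turn -0.18 F [-0.5  1.   0.4] q6 -2.19 grip 0.0 0.528
(np.float64(318.9688317307589), np.float64(254.6735259723224)) [[-0.13, 0.96, 0.23, 393.67], [0.99, 0.13, 0.03, -177.15], [-0.0, 0.24, -0.97, 360.39], [0.0, 0.0, 0.0, 1.0]]
```

View pics/w1.png

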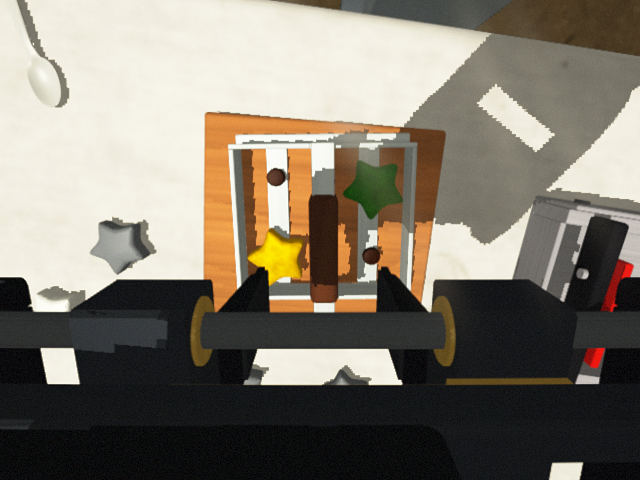

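The wrist view shows the grip bar from (323,196) to (323,301), lying between the fingers, whose midpoint is at column 322-323. It is laterally centred. I check its x and its heading from the pixels, then descend.

```bash
python3 - <<'E'
from h import *
w=snap('wrist');im=w['img'];hsv=cv2.cvtColor(im,40)
m=cv2.inRange(im[185:310,295:350],(0,0,0),(45,60,110))
ys,xs=np.nonzero(m)
for y in range(190,306,6):
    r=np.nonzero(m[y-185])[0]
    if len(r): print(y,r.min()+295,r.max()+295,im[y,323].tolist())
for e in(-35,35):
  for z in(105,129):
    h=np.radians(7.6);print(e,z,np.round(proj(w,[459.5+e*np.cos(h),-170.7+e*np.sin(h),z]),1))
print(onz(w,323.5,301,129),onz(w,323.5,196,105),w['K'][0][0], w['K'][0][2])
E
```

```text
190 344 347 [122, 130, 127]
196 309 348 [14, 23, 41]
202 307 336 [25, 32, 51]
208 307 341 [15, 28, 44]
214 307 336 [17, 26, 44]
220 307 349 [21, 29, 51]
226 308 349 [20, 30, 49]
232 308 335 [16, 28, 49]
238 307 335 [14, 28, 50]
244 308 335 [17, 28, 46]
250 308 335 [17, 25, 50]
256 302 335 [22, 32, 54]
262 308 348 [26, 31, 54]
268 308 349 [22, 34, 53]
274 308 349 [18, 29, 50]
280 309 349 [16, 30, 52]
286 309 335 [34, 61, 117]
292 309 335 [37, 63, 117]
298 310 334 [37, 63, 117]
-35 105 [317.7 192.9]
-35 129 [317.2 197.8]
35 105 [318.  293.3]
35 129 [317.5 307.2]
[ 489.46824607 -162.87232558  129.        ] [ 426.29858861 -171.28687984  105.        ] 390.3452021218221 322.53547913373745
```

```bash

python3 -m crank '[[-0.5,0,25,0,50],[-0.5,0,55,0,50],[-0.5,0,80,0,40],[-0.5,0,92,0,32],[-0.5,0,92,0,26],[-0.5,0,92,0,24]]'
python3 -m crank '[[0,0,0,0,22],[0,0,0,0,20],[0,0,0,0,18],[0,0,0,0,14],[0,0,0,0,10],[0,0,0,0,5]]'
python3 - <<'E'
from h import *
delta(496.7,172.2,195,179)
E
```

```text
t: 2.78
eef_pos: [459.1, -167.9, 117.7]
tcp_rot: [3.141, -0.001, -3.006]
ft_force: [-0.2, -0.6, 0.1]
opening: 0.303
grip_force: 0.0
t: 3.28
eef_pos: [459.4, -169.0, 118.5]
tcp_rot: [-3.141, 0.001, -3.008]
ft_force: [-0.0, 2.0, 6.5]
opening: 0.186
grip_force: 30.0
t 3.28 pos [ 459.4 -169.   118.5] head -172.33 row [-82.6 333.1 -76.6] turn 8.67 F [-0.   2.   6.5] q6 -2.19 grip 30.0 0.186
```

```bash

python3 -m crank '[[0,0,-3,0,5],[0,0,-8,0,5],[0,0,-16,0,5],[0,0,-26,0,5],[0,0,-38,0,5],[0,0,-50,0,5],[0,0,-61,0,5],[0,0,-70,0,5],[0,0,-76,0,5],[0,0,-78,0,5]]'
python3 - <<'E'
from h import *
delta(496.7,172.2,195,179)
w=snap('wrist','w2.png')
E
```

```text
t: 4.12
eef_pos: [459.2, -169.0, 196.7]
tcp_rot: [-3.141, 0.001, -3.008]
ft_force: [0.4, 0.5, -4.4]
opening: 0.193
grip_force: 30.0
t 4.12 pos [ 459.2 -169.   196.7] head -172.35 row [-82.6 333.2   1.5] turn 8.65 F [ 0.4  0.5 -4.4] q6 -2.19 grip 30.0 0.193
```

View pics/w2.png

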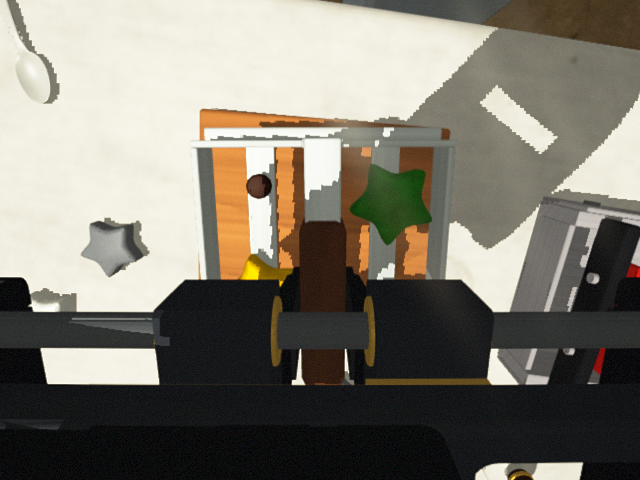

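The sieve hangs level and centred in the fingers, with the rim at columns 193-454 and row 143, and the stars and button still in it. Now a smooth transfer over the tray, above the knobs.

```bash

python3 -m crank '[[-1,3.9,-3,0,5],[-2.9,11.6,-8,0.3,5],[-5.8,23.3,-15,0.6,5],[-9.9,39.8,-22,1,5],[-15.2,61.1,-29,1.6,5],[-21.4,86.4,-34,2.2,5],[-28.1,113.6,-37,2.9,5],[-34.9,140.7,-38,3.6,5],[-41.6,167.9,-38,4.3,5],[-48.4,195.1,-38,5,5]]'
python3 -m crank '[[-4,25.7,0,0.7,5],[-7.6,48.4,0,1.3,5],[-10.7,68.2,0,1.8,5],[-13.3,85,0,2.3,5],[-15.6,99.8,0,2.7,5],[-17.5,111.6,0,3,5],[-19,121.5,0,3.3,5],[-20.3,129.4,0,3.5,5],[-21.2,135.4,0,3.6,5],[-22,140.6,0,3.65,5]]'
python3 -m crank '[[0,0,0,0,5],[0,0,0,0,5],[0,0,0,0,5]]'
python3 - <<'E'
from h import *
delta(496.7,172.2,235,179)
w=snap('wrist','w3.png');t=snap('top','t3.png')
E
```

```text
t: 5.0
eef_pos: [480.6, 32.8, 233.7]
tcp_rot: [3.141, -0.0, -3.096]
ft_force: [1.1, -0.0, -3.9]
opening: 0.189
grip_force: 30.0
t: 5.83
eef_pos: [496.4, 172.9, 233.6]
tcp_rot: [-3.142, -0.0, 3.124]
ft_force: [-0.2, -0.6, -4.1]
opening: 0.188
grip_force: 30.0
t: 6.08
eef_pos: [496.4, 172.0, 233.6]
tcp_rot: [-3.142, -0.0, 3.124]
ft_force: [0.5, 0.2, -4.5]
opening: 0.184
grip_force: 30.0
t 6.08 pos [496.4 172.  233.6] head 178.99 row [-0.3  0.2 -1.4] turn -0.01 F [ 0.5  0.2 -4.5] q6 -1.35 grip 30.0 0.184
```

View pics/w3.png

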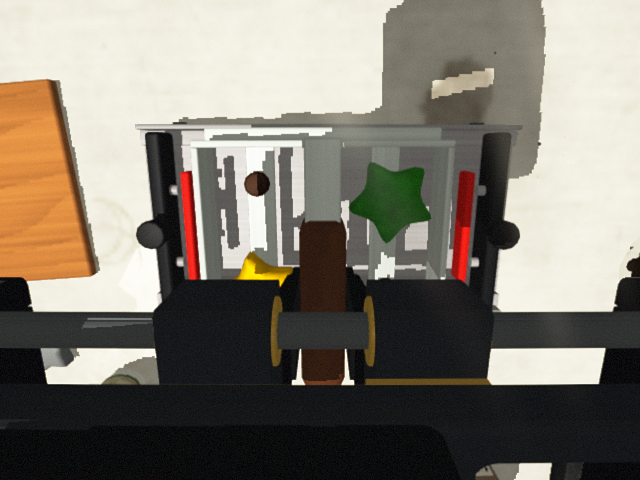

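The wrist view shows the sieve parallel to the tray. The pads are at columns 188 and 465, the sieve edge at rows 130-147 and the tray's lip at row 126. I measure the x alignment from the edge rows.

```bash
python3 - <<'E'
from h import *
w=snap('wrist');g=w['img'].astype(int).sum(2)//3
for c in(215,270,370,420): print(c,g[118:156,c].tolist())
x,y=496.4,172.0
for n,dx,z in(('rim out',-66,160.6),('rim in',-62,160.6),('flange top',-74,132.6),('flange bot',-74,128.6),('lip out',-81.5,63),('lip in',-77.5,63),('rail in',-65,55)):
    print(n,[round(proj(w,[x+dx,y+s,z])[1],1) for s in(-40,40)])
E
```

```text
215 [119, 125, 119, 119, 117, 120, 139, 180, 205, 207, 208, 238, 248, 247, 249, 252, 240, 137, 118, 120, 117, 120, 167, 233, 245, 245, 247, 247, 236, 175, 110, 101, 102, 106, 102, 103, 107, 106]
270 [217, 130, 118, 124, 121, 110, 95, 91, 96, 152, 214, 240, 245, 246, 248, 251, 235, 135, 121, 121, 114, 118, 175, 235, 242, 243, 244, 243, 234, 240, 250, 252, 233, 134, 119, 126, 123, 126]
370 [121, 126, 127, 118, 119, 115, 101, 98, 100, 111, 123, 127, 124, 126, 131, 133, 128, 129, 126, 121, 123, 117, 122, 125, 128, 125, 120, 123, 113, 105, 107, 104, 104, 102, 104, 105, 107, 107]
420 [108, 111, 112, 112, 114, 104, 90, 92, 90, 100, 117, 118, 120, 121, 125, 124, 126, 123, 119, 117, 114, 111, 113, 120, 124, 121, 120, 118, 106, 88, 93, 93, 92, 97, 92, 90, 95, 88]
rim out [np.float64(144.0), np.float64(141.4)]
rim in [np.float64(151.3), np.float64(148.7)]
flange top [np.float64(130.9), np.float64(128.5)]
flange bot [np.float64(131.1), np.float64(128.7)]
lip out [np.float64(124.0), np.float64(122.1)]
lip in [np.float64(129.2), np.float64(127.3)]
rail in [np.float64(145.3), np.float64(143.5)]
```

```bash

python3 -m crank '[[-0.5,0,4,0,5],[-1,0,11,0,5],[-1.7,0,20,0,5],[-1.7,0,30,0,5],[-1.7,0,40,0,5],[-1.7,0,49,0,5],[-1.7,0,56,0,5],[-1.7,0,61,0,5],[-1.7,0,64,0,5],[-1.7,0,65,0,5]]'
python3 -m crank '[[0,0,1.5,0,5],[0,0,3,0,5],[0,0,3,0,5]]'
python3 -m crank '[[0,0,1,0,5],[0,0,2,0,5],[0,0,2,0,5]]'
python3 - <<'E'
from h import *
delta(498.1,172.2,160,179)
w=snap('wrist');g=w['img'].astype(int).sum(2)//3
cv2.imwrite('pics/w4.png',np.vstack([w['img'][90:320,100:560]]))
E
```

```text
t: 7.07
eef_pos: [498.1, 172.3, 168.1]
tcp_rot: [-3.142, -0.0, 3.124]
ft_force: [-0.1, -0.8, -4.8]
opening: 0.185
grip_force: 30.0
t: 7.32
eef_pos: [498.2, 172.3, 165.7]
tcp_rot: [3.141, 0.0, 3.124]
ft_force: [0.6, 0.0, -4.1]
opening: 0.183
grip_force: 30.0
t: 7.57
eef_pos: [498.1, 172.3, 163.6]
tcp_rot: [3.142, 0.0, 3.124]
ft_force: [-0.1, 1.1, -4.8]
opening: 0.185
grip_force: 30.0
t 7.57 pos [498.1 172.3 163.6] head 179.0 row [ 0.  -0.1  3.6] turn 0.0 F [-0.1  1.1 -4.8] q6 -1.35 grip 30.0 0.185
```

View pics/w4.png

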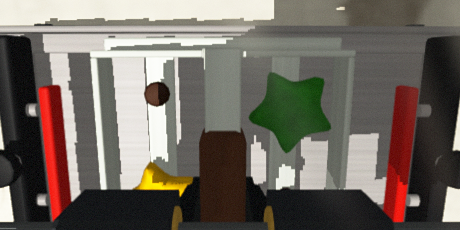

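The sieve is inside the lips with its flange about level with the rail at crop row 38, and the contents are unchanged. I lower it until contact.

```bash

python3 -m crank '[[0,0,1,0,5],[0,0,2,0,5],[0,0,2,0,5]]'
python3 -m crank '[[0,0,0.7,0,5],[0,0,1.3,0,5],[0,0,1.3,0,5]]'
python3 -m crank '[[0,0,0.5,0,5],[0,0,1,0,5],[0,0,1,0,5]]'
```

```text
t: 7.87
eef_pos: [498.2, 172.3, 161.6]
tcp_rot: [3.141, 0.0, 3.124]
ft_force: [0.5, -0.1, -4.5]
opening: 0.185
grip_force: 30.0
t: 8.12
eef_pos: [498.6, 172.4, 161.5]
tcp_rot: [3.141, 0.002, 3.124]
ft_force: [-1.5, -0.3, 9.4]
opening: 0.184
grip_force: 30.0
t: 8.37
eef_pos: [499.0, 172.5, 161.4]
tcp_rot: [3.141, 0.004, 3.124]
ft_force: [-4.4, -0.6, 19.3]
opening: 0.186
grip_force: 30.0
```

```bash

python3 -m crank '[[0,0,-1,0,5],[0,0,-1.8,0,5],[0,2,-1.8,0,5],[0,7,-1.8,0,5],[0,13,-1.8,0,5],[0,19,-1.8,0,5],[0,24,-1.8,0,5],[0,27,-1.8,0,5],[0,28,-1.8,0,5]]'
python3 -m crank '[[0,2,0,0,5],[0,4,0,0,5],[0,6,0,0,5],[0,8,0,0,5]]'
python3 -m crank '[[0,1,0,0,5],[0,2,0,0,5],[0,3,0,0,5]]'
python3 -m crank '[[0,1,0,0,5],[0,2,0,0,5]]'
```

```text
t: 9.12
eef_pos: [499.0, 201.3, 161.5]
tcp_rot: [3.141, 0.001, 3.125]
ft_force: [-0.1, -1.9, 6.5]
opening: 0.19
grip_force: 30.0
t: 9.45
eef_pos: [499.1, 209.0, 161.5]
tcp_rot: [3.141, 0.001, 3.125]
ft_force: [0.5, -2.7, 6.2]
opening: 0.188
grip_force: 30.0
t: 9.7
eef_pos: [499.1, 211.7, 161.4]
tcp_rot: [-3.141, 0.001, 3.125]
ft_force: [-0.2, -4.8, 6.0]
opening: 0.189
grip_force: 30.0
t: 9.87
eef_pos: [499.1, 213.5, 161.5]
tcp_rot: [-3.141, 0.001, 3.125]
ft_force: [-0.4, -6.9, 6.2]
opening: 0.188
grip_force: 30.0
```

```bash

python3 -m crank '[[0,-3,-0.4,0,5],[0,-9,-0.4,0,5],[0,-17,-0.4,0,5],[0,-27,-0.4,0,5],[0,-38,-0.4,0,5],[0,-48,-0.4,0,5],[0,-56,-0.4,0,5],[0,-62,-0.4,0,5],[0,-66,-0.4,0,5],[0,-67,-0.4,0,5]]'
python3 -m crank '[[0,-2,0,0,5],[0,-4,0,0,5],[0,-6,0,0,5]]'
python3 -m crank '[[0,-1,0,0,5],[0,-2,0,0,5],[0,-3,0,0,5]]'
python3 -m crank '[[0,-1,0,0,5],[0,-2,0,0,5]]'
```

```text
t: 10.7
eef_pos: [497.7, 145.5, 161.5]
tcp_rot: [3.142, -0.0, 3.123]
ft_force: [0.5, 0.7, 0.5]
opening: 0.186
grip_force: 30.0
t: 10.95
eef_pos: [497.6, 140.5, 161.5]
tcp_rot: [3.141, 0.0, 3.125]
ft_force: [0.3, 2.7, -0.3]
opening: 0.19
grip_force: 30.0
t: 11.2
eef_pos: [497.6, 137.6, 161.6]
tcp_rot: [3.141, 0.0, 3.124]
ft_force: [0.1, 4.3, 0.3]
opening: 0.188
grip_force: 30.0
t: 11.37
eef_pos: [497.6, 135.7, 161.6]
tcp_rot: [3.141, 0.0, 3.124]
ft_force: [-0.9, 6.6, 1.1]
opening: 0.188
grip_force: 30.0
```

```bash

python3 -m crank '[[0,20,0,0,5],[0,39,0,0,5],[0,57,0,0,5],[0,76,0,0,5],[0,57,0,0,5],[0,39,0,0,5],[0,20,0,0,5],[0,2,0,0,5]]'
python3 -m crank '[[0,18,0,0,5],[0,37,0,0,5],[0,55,0,0,5],[0,74,0,0,5]]'
python3 -m crank '[[0,-18,0,0,5],[0,-37,0,0,5],[0,-55,0,0,5],[0,-74,0,0,5],[0,-55,0,0,5],[0,-37,0,0,5],[0,-18,0,0,5],[0,0,0,0,5]]'
python3 -m crank '[[0,-18,0,0,5],[0,-37,0,0,5],[0,-37,0,0,5]]'
python3 - <<'E'
from h import *
d=snap('wrist');w=d['img'];t=snap('top')['img']
a=cv2.resize(w[90:320,100:560],(800,400));b=cv2.resize(t[215:305,112:287],(389,200),interpolation=2)
cv2.imwrite('pics/s1.png',np.vstack([a,cv2.copyMakeBorder(b,0,0,0,411,0)]))
E
```

```text
t: 12.03
eef_pos: [497.4, 136.7, 161.5]
tcp_rot: [-3.141, -0.0, 3.125]
ft_force: [0.6, 6.0, 2.9]
opening: 0.186
grip_force: 30.0
t: 12.37
eef_pos: [498.8, 211.4, 161.5]
tcp_rot: [-3.141, -0.0, 3.124]
ft_force: [0.2, -3.2, 0.8]
opening: 0.185
grip_force: 30.0
t: 13.03
eef_pos: [498.8, 211.5, 161.5]
tcp_rot: [-3.141, -0.0, 3.124]
ft_force: [1.9, -3.5, 2.0]
opening: 0.188
grip_force: 30.0
t: 13.28
eef_pos: [497.9, 172.5, 161.5]
tcp_rot: [-3.141, -0.001, 3.124]
ft_force: [-0.4, -0.7, -2.7]
opening: 0.189
grip_force: 30.0
```

View pics/s1.png

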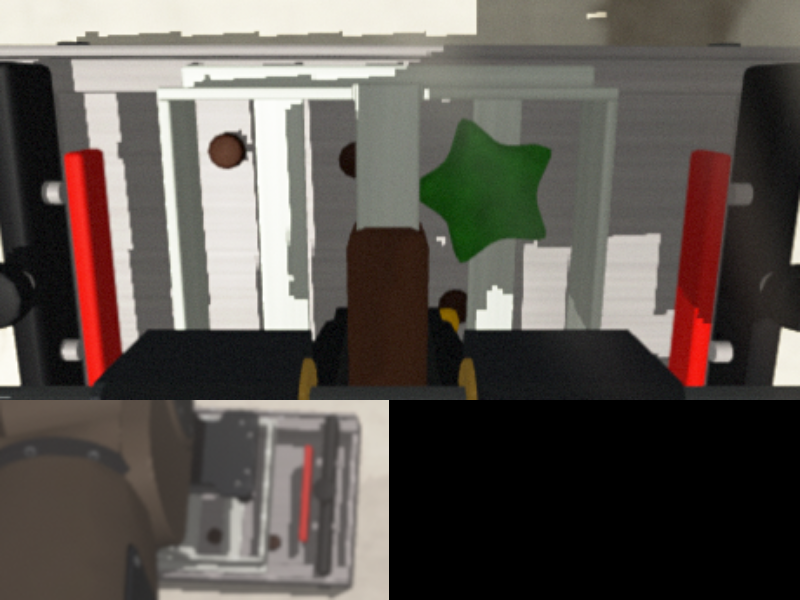

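The wrist crop shows one button at (228,150) in the outer slot, others at (350,160) and (455,303), both stars in, and the sieve still square on the rails. I keep shaking.

```bash

python3 -m crank '[[0,-18,0,0,5],[0,-37,0,0,5],[0,-18,0,0,5],[0,0,0,0,5],[0,18,0,0,5],[0,37,0,0,5],[0,18,0,0,5],[0,0,0,0,5],[0,-18,0,0,5],[0,-37,0,0,5]]'
for i in 1 2; do python3 -m crank '[[0,20,0,0,5],[0,40,0,0,5],[0,57,0,0,5],[0,74,0,0,5],[0,54,0,0,5],[0,34,0,0,5],[0,17,0,0,5],[0,0,0,0,5]]'; done
python3 -m crank '[[0,24,0,0,5],[0,49,0,0,5],[0,74,0,0,5],[0,49,0,0,5],[0,25,0,0,5],[0,0,0,0,5]]'
python3 -m crank '[[0,24,0,0,5],[0,49,0,0,5],[0,74,0,0,5]]'
python3 -m crank '[[0,-24,0,0,5],[0,-49,0,0,5],[0,-74,0,0,5],[0,-49,0,0,5],[0,-24,0,0,5],[0,0,0,0,5]]'
python3 -m crank '[[0,-18,0,0,5],[0,-37,0,0,5],[0,-37,0,0,5]]'
python3 - <<'E'
from h import *
d=snap('wrist');w=d['img'];t=snap('side')['img']
a=cv2.resize(w[90:320,100:560],(800,400));b=cv2.resize(t[225:305,112:287],(437,200),interpolation=2)
cv2.imwrite('pics/s2.png',np.vstack([a,cv2.copyMakeBorder(b,0,0,0,363,0)]))
E
```

```text
t: 14.22
eef_pos: [497.5, 137.5, 161.5]
tcp_rot: [3.141, 0.0, 3.125]
ft_force: [0.8, 5.7, 3.8]
opening: 0.184
grip_force: 30.0
t: 14.88
eef_pos: [497.5, 137.3, 161.6]
tcp_rot: [3.141, 0.0, 3.125]
ft_force: [0.2, 6.2, 2.8]
opening: 0.188
grip_force: 30.0
t: 15.55
eef_pos: [497.5, 137.4, 161.5]
tcp_rot: [3.141, 0.0, 3.125]
ft_force: [0.1, 6.2, 3.1]
opening: 0.188
grip_force: 30.0
t: 16.05
eef_pos: [497.5, 138.1, 161.5]
tcp_rot: [3.141, 0.0, 3.127]
ft_force: [1.9, 6.1, 4.1]
opening: 0.19
grip_force: 30.0
t: 16.3
eef_pos: [499.0, 211.7, 161.5]
tcp_rot: [-3.141, -0.0, 3.122]
ft_force: [0.7, -4.4, 1.4]
opening: 0.19
grip_force: 30.0
t: 16.8
eef_pos: [499.0, 211.8, 161.5]
tcp_rot: [-3.141, -0.0, 3.122]
ft_force: [1.3, -3.7, 2.4]
opening: 0.188
grip_force: 30.0
t: 17.05
eef_pos: [498.0, 173.4, 161.5]
tcp_rot: [-3.141, -0.0, 3.125]
ft_force: [0.6, -0.1, -1.9]
opening: 0.189
grip_force: 30.0
```

View pics/s2.png

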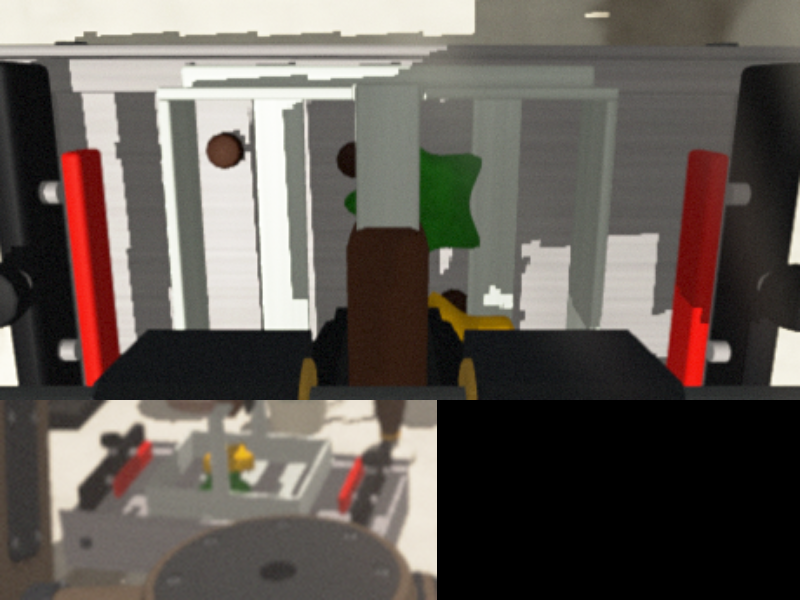

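The second shake picture shows three buttons at unchanged world positions, (226,150), (348,158) and (455,298), so they are on the tray floor. Both stars are still in the sieve. The fourth button must be hidden behind the gripper. My picture views are used up, so I look for it numerically by colour blobs from several sieve positions along the rails.

```bash
cat > b.py <<'E'
from h import *
def blobs(tag):
    for n in('wrist','top','side'):
        d=snap(n);im=d['img'];hsv=cv2.cvtColor(im,40)
        m=cv2.inRange(hsv,(0,70,15),(14,190,130))
        m=cv2.morphologyEx(m,cv2.MORPH_OPEN,np.ones((3,3)))
        k,l,st,c=cv2.connectedComponentsWithStats(m)
        lo,hi={'wrist':(60,1200),'top':(10,90),'side':(8,90)}[n]
        for i in range(1,k):
            if lo<st[i,4]<hi:
                p=onz(d,*c[i],12)
                if 425<p[0]<570 and 40<p[1]<300: print(tag,n,c[i].round(0),st[i,2:].tolist(),im[int(c[i][1]),int(c[i][0])].tolist(),'floor',p[:2].round(0))
    s=env.state();print(s['t'],s['eef_pos'].round(1))
E
python3 - <<'E'
from b import *
w=snap('wrist')['img'];h=cv2.cvtColor(w,40)
for x,y in((231,176),(300,181),(361,261)): print(w[y,x],h[y,x])
blobs('mid')
E
python3 -m crank '[[0,-4,0,0,5],[0,-12,0,0,5],[0,-20,0,0,5],[0,-27,0,0,5],[0,-31,0,0,5],[0,-32,0,0,5]]' | head -2
python3 -c "from b import *;blobs('right')"
python3 -m crank '[[0,5,0,0,5],[0,15,0,0,5],[0,29,0,0,5],[0,43,0,0,5],[0,54,0,0,5],[0,61,0,0,5],[0,63,0,0,5]]' | head -2
python3 -c "from b import *;blobs('left')"
```

```text
[40 55 87] [ 10 138  87]
[14 16 28] [  4 128  28]
[11 17 28] [ 11 155  28]
mid wrist [226. 176.] [19, 19, 279] [49, 69, 101] floor [455. 103.]
17.35 [498.2 174.8 161.4]
t: 17.85
eef_pos: [497.6, 141.4, 161.5]
right wrist [402. 266.] [14, 17, 181] [25, 33, 57] floor [529. 206.]
18.0 [497.6 142.2 161.5]
t: 18.58
eef_pos: [498.6, 206.7, 161.5]
left wrist [184. 176.] [17, 18, 256] [48, 66, 99] floor [456. 102.]
18.7333 [498.7 205.4 161.5]
```

```bash

python3 -m crank '[[0,3,0,0,5],[0,6,0,0,5],[0,-18,0,0,5],[0,-43,0,0,5],[0,-68,0,0,5],[0,-43,0,0,5],[0,-18,0,0,5],[0,6,0,0,5]]'
for i in 1 2 3; do python3 -m crank '[[0,-24,0,0,5],[0,-49,0,0,5],[0,-74,0,0,5],[0,-49,0,0,5],[0,-24,0,0,5],[0,0,0,0,5]]'|head -4;done
python3 -m crank '[[0,-18,0,0,5],[0,-34,0,0,5],[0,-39,0,0,5],[0,-39,0,0,5],[0,-39,0,0,20],[0,-39,0,0,40],[0,-39,0,0,40]]'
python3 -m crank '[[0,0,-20,0,40],[0,0,-60,0,40],[0,0,-100,0,40],[0,0,-130,0,40],[0,0,-140,0,40],[0,0,-140,0,40]]'
python3 - <<'E'
from h import *
d=snap('wrist','w9.png');im=d['img'];hsv=cv2.cvtColor(im,40)
m=cv2.inRange(hsv,(0,60,8),(16,210,150));m=cv2.morphologyEx(m,cv2.MORPH_OPEN,np.ones((3,3)))
k,l,st,c=cv2.connectedComponentsWithStats(m)
for i in range(1,k):
    p=onz(d,*c[i],12)
    if st[i,4]>25 and 415<p[0]<585 and 40<p[1]<310: print(c[i].round(0),st[i].tolist(),im[int(c[i][1]),int(c[i][0])].tolist(),'floor',p[:2].round(0),'slat',onz(d,*c[i],65)[:2].round(0))
for nm,lo,hi in(('yel',(18,120,60),(35,255,255)),('grn',(45,80,20),(80,255,255))):
    mm=cv2.inRange(hsv,lo,hi);print(nm,mm.sum()//255,cv2.boundingRect(mm))
s=env.state();print(s['t'],s['eef_pos'],s['opening'])
E
```

```text
t: 19.4
eef_pos: [499.2, 211.2, 161.7]
tcp_rot: [3.141, 0.0, 3.121]
ft_force: [-0.0, -3.5, -3.5]
opening: 0.189
grip_force: 30.0
t: 19.9
eef_pos: [499.2, 211.2, 161.6]
tcp_rot: [3.141, 0.0, 3.121]
ft_force: [0.5, -3.1, -3.3]
t: 20.4
eef_pos: [499.2, 211.2, 161.7]
tcp_rot: [3.141, 0.0, 3.121]
ft_force: [0.8, -3.0, -3.8]
t: 20.9
eef_pos: [499.2, 211.2, 161.7]
tcp_rot: [3.141, 0.0, 3.121]
ft_force: [1.0, -3.3, -3.6]
t: 21.48
eef_pos: [498.4, 172.7, 161.8]
tcp_rot: [3.141, 0.001, 3.124]
ft_force: [-0.7, -0.3, -0.2]
opening: 0.296
grip_force: 0.0
t: 21.98
eef_pos: [498.8, 172.8, 304.2]
tcp_rot: [3.14, 0.005, 3.125]
ft_force: [0.1, -0.5, -0.4]
opening: 0.416
grip_force: 0.0
[258. 164.] [252, 158, 14, 13, 139] [55, 69, 102] floor [455. 103.] slat [453. 112.]
[308. 167.] [304, 161, 8, 13, 92] [42, 56, 92] floor [460. 158.] slat [457. 160.]
[321. 228.] [309, 183, 24, 90, 2013] [16, 24, 46] floor [529. 172.] slat [518. 172.]
yel 3273 (53, 0, 494, 385)
grn 975 (3, 159, 637, 320)
22.0333 [498.19636183 172.58132887 301.96070466] 0.4193473340559997
```

```bash
cat > v.py <<'E'
from h import *
def v():
    d=snap('wrist');im=d['img'];hsv=cv2.cvtColor(im,40)
    m=cv2.inRange(hsv,(0,60,8),(16,210,150));m=cv2.morphologyEx(m,cv2.MORPH_OPEN,np.ones((3,3)))
    for nm,mm in(('brown',m),('yel',cv2.inRange(hsv,(18,120,60),(35,255,255))),('grn',cv2.inRange(hsv,(45,80,20),(80,255,255)))):
        k,l,st,c=cv2.connectedComponentsWithStats(mm)
        for i in range(1,k):
            p=onz(d,*c[i],12)
            if st[i,4]>30 and 415<p[0]<585 and 40<p[1]<310: print(nm,c[i].round(0),st[i,2:].tolist(),im[int(c[i][1]),int(c[i][0])].tolist(),'floor',p[:2].round(0),'slat',onz(d,*c[i],65)[:2].round(0))
    s=env.state();print(s['t'],s['eef_pos'].round(1))
E
python3 -m crank '[[0,30,0,0,40],[30,70,0,0,40],[60,80,0,0,40],[60,80,0,0,40],[60,80,0,0,40]]'|head -2
python3 -c "from v import *;v()"
python3 -m crank '[[0,-40,0,0,40],[0,-80,0,0,40],[0,-120,0,0,40],[0,-160,0,0,40],[0,-160,0,0,40],[0,-160,0,0,40]]'|head -2
python3 -c "from v import *;v()"
```

```text
t: 22.45
eef_pos: [438.0, 254.1, 299.9]
brown [190. 221.] [11, 13, 119] [51, 67, 100] floor [455. 103.] slat [446. 121.]
brown [219. 273.] [28, 18, 374] [29, 58, 106] floor [518. 132.] slat [500. 147.]
grn [250. 244.] [47, 50, 1467] [21, 168, 45] floor [484. 170.] slat [471. 181.]
22.5 [439.1 253.6 300.2]
t: 23.0
eef_pos: [437.4, 90.9, 300.9]
brown [337. 218.] [5, 10, 41] [23, 37, 65] floor [455. 108.] slat [445. 106.]
brown [383. 222.] [11, 11, 106] [48, 60, 76] floor [461. 161.] slat [450. 153.]
brown [428. 271.] [28, 17, 434] [54, 72, 109] floor [521. 215.] slat [503. 200.]
brown [388. 276.] [6, 9, 43] [25, 40, 68] floor [526. 168.] slat [507. 159.]
yel [418. 320.] [33, 92, 1087] [46, 48, 47] floor [584. 206.] slat [558. 192.]
grn [406. 241.] [35, 50, 1031] [52, 173, 68] floor [484. 188.] slat [471. 177.]
23.05 [437.3  92.2 300.9]
```

```bash

python3 -m crank '[[10,-30,0,0,40],[20,-50,0,0,40],[20,-50,0,0,40],[20,-50,0,0,40]]'|head -2
python3 - <<'E'
from v import *
v();d=snap('wrist')
for p in((526,168,12),(529,206,12),(460,158,12),(455,103,12)): print(p,np.round(proj(d,p)))
E
python3 -m crank '[[0,40,0,0,40],[0,80,0,0,40],[0,120,0,0,40],[0,160,0,0,40],[0,200,0,0,40],[0,240,0,0,40],[0,250,0,0,40],[0,250,0,0,40],[0,250,0,0,40]]'|head -2
python3 - <<'E'
from v import *
v();d=snap('wrist')
for p in((526,168,12),(529,206,12),(460,158,12),(455,103,12)): print(p,np.round(proj(d,p)))
E
```

```text
t: 23.38
eef_pos: [416.1, 44.0, 301.3]
brown [371. 236.] [8, 12, 82] [35, 48, 80] floor [455. 101.] slat [442.  94.]
brown [423. 239.] [10, 11, 96] [48, 55, 75] floor [460. 161.] slat [447. 147.]
yel [422. 331.] [20, 70, 787] [42, 70, 84] floor [577. 165.] slat [550. 151.]
grn [456. 260.] [49, 44, 1372] [12, 161, 38] floor [487. 201.] slat [470. 183.]
23.4333 [416.4  44.4 301.4]
(526, 168, 12) [426. 292.]
(529, 206, 12) [457. 294.]
(460, 158, 12) [420. 239.]
(455, 103, 12) [373. 235.]
t: 24.23
eef_pos: [419.8, 294.5, 301.0]
brown [155. 237.] [7, 11, 64] [39, 55, 87] floor [456. 100.] slat [444. 124.]
yel [223. 330.] [26, 70, 818] [41, 64, 75] floor [575. 171.] slat [548. 186.]
grn [212. 261.] [50, 43, 1427] [14, 167, 38] floor [486. 164.] slat [470. 180.]
24.2833 [420.  293.6 301.2]
(526, 168, 12) [219. 293.]
(529, 206, 12) [250. 295.]
(460, 158, 12) [206. 239.]
(455, 103, 12) [158. 236.]
```

```bash

python3 -m crank '[[-40,-10,0,0,40],[-80,-30,0,0,40],[-115,-40,0,0,40],[-115,-40,0,0,40],[-115,-40,0,0,40]]'|head -2
python3 - <<'E'
from v import *
v();d=snap('wrist')
for p in((526,168,12),(529,206,12),(460,158,12),(455,103,12)): print(p,np.round(proj(d,p)))
E
python3 -m crank '[[0,-40,0,0,40],[0,-80,0,0,40],[0,-120,0,0,40],[0,-160,0,0,40],[0,-160,0,0,40],[0,-160,0,0,40]]'|head -2
python3 - <<'E'
from v import *
v();d=snap('wrist')
for p in((526,168,12),(529,206,12),(460,158,12),(455,103,12)): print(p,np.round(proj(d,p)))
E
```

```text
t: 24.75
eef_pos: [535.9, 249.5, 301.0]
brown [186. 133.] [12, 13, 137] [44, 58, 90] floor [455. 103.] slat [457. 121.]
brown [361. 164.] [11, 70, 610] [51, 59, 132] floor [493. 294.] slat [490. 289.]
brown [216. 181.] [34, 96, 2680] [33, 61, 114] floor [508. 132.] slat [504. 147.]
yel [259. 209.] [50, 51, 1511] [4, 101, 139] floor [540. 178.] slat [532. 187.]
grn [249. 144.] [44, 54, 1560] [4, 147, 28] floor [469. 172.] slat [469. 181.]
24.8 [534.7 250.2 301.2]
(526, 168, 12) [249. 197.]
(529, 206, 12) [282. 199.]
(460, 158, 12) [236. 137.]
(455, 103, 12) [185. 134.]
t: 25.35
eef_pos: [530.9, 90.5, 302.3]
brown [385. 137.] [12, 11, 83] [28, 33, 38] floor [459. 162.] slat [460. 154.]
brown [431. 183.] [33, 96, 2641] [12, 25, 41] floor [511. 214.] slat [505. 200.]
brown [388. 199.] [9, 12, 94] [57, 71, 93] floor [528. 166.] slat [521. 157.]
yel [408. 210.] [26, 52, 597] [16, 218, 249] floor [541. 190.] slat [532. 178.]
grn [407. 145.] [38, 55, 1063] [12, 71, 18] floor [469. 186.] slat [469. 175.]
25.4 [531.1  91.7 302.2]
(526, 168, 12) [389. 197.]
(529, 206, 12) [422. 199.]
(460, 158, 12) [381. 137.]
(455, 103, 12) [330. 134.]
```

The four buttons resolve at floor height at about (455,103), (460,160), (527,167) and (529,206), so all have dropped. Now I regrasp.

```bash
python3 -c "
from v import *
delta(498.4,172.7,161.8,179)"
```

```text
t 25.45 pos [531.2  92.4 302. ] head 179.02 row [ 34.2  79.7 140.2] turn 0.02 F [-0.4  0.4  0.9] q6 -1.5 grip 0.0 0.418
```

```bash

python3 -m crank '[[15,35,0,0,40],[28,65,10,0,40],[34,80,30,0,40],[34,80,60,0,40],[34,80,60,0,40],[34,80,60,0,40]]'|head -2
python3 -c "
from v import *
delta(498.4,172.7,161.8,179)"
python3 -m crank '[[0,0,25,0,40],[0,0,55,0,40],[0,0,72,0,35],[0,0,80,0,28],[0,0,80,0,24],[0,0,80,0,22]]'|head -2
python3 -m crank '[[0,0,0,0,18],[0,0,0,0,14],[0,0,0,0,8],[0,0,0,0,5],[0,0,0,0,5]]'
python3 -c "
from v import *
delta(468,-174,200,183)"
```

```text
t: 25.95
eef_pos: [498.4, 173.4, 241.2]
t 25.95 pos [498.4 173.4 241.2] head 179.13 row [-0.2 -0.7 79.4] turn 0.13 F [ 0.4 -0.2 -0.9] q6 -1.35 grip 0.0 0.423
t: 26.45
eef_pos: [500.0, 172.4, 162.9]
t: 26.87
eef_pos: [499.9, 172.4, 163.1]
tcp_rot: [3.141, 0.003, 3.124]
ft_force: [-1.1, -0.5, 7.3]
opening: 0.185
grip_force: 30.0
t 26.87 pos [499.9 172.4 163.1] head 179.0 row [  25.8 -346.9  -37.2] turn -4.0 F [-1.1 -0.5  7.3] q6 -1.35 grip 30.0 0.185
```

```bash

python3 -m crank '[[0,0,-3,0,5],[0,0,-9,0,5],[0,0,-17,0,5],[0,0,-27,0,5],[0,0,-38,0,5],[0,0,-49,0,5],[0,0,-59,0,5],[0,0,-67,0,5],[0,0,-73,0,5],[0,0,-76,0,5]]'
python3 -c "
from v import *
delta(471.5,-174,238,183)"
```

```text
t: 27.7
eef_pos: [499.3, 172.3, 238.6]
tcp_rot: [3.141, 0.001, 3.124]
ft_force: [-0.5, 0.2, -4.9]
opening: 0.187
grip_force: 30.0
t 27.7 pos [499.3 172.3 238.6] head 179.01 row [  21.8 -346.7    0.4] turn -3.99 F [-0.5  0.2 -4.9] q6 -1.35 grip 30.0 0.187
```

```bash

python3 -m crank '[[0.3,-4,0,0,5],[0.8,-12,0,-0.2,5],[1.5,-24,0,-0.4,5],[2.6,-41,0,-0.6,5],[3.9,-62,0,-0.8,5],[5.4,-86,0,-1,5],[7,-112,0,-1.3,5],[8.7,-138,0,-1.6,5],[10.3,-164,0,-1.9,5],[11.9,-190,0,-2.2,5]]'|head -2
python3 -m crank '[[2.5,-25,0,-0.3,5],[5,-49,0,-0.6,5],[7.2,-71,0,-0.9,5],[9.3,-91,0,-1.1,5],[11,-108,0,-1.3,5],[12.4,-122,0,-1.5,5],[13.7,-134,0,-1.6,5],[14.7,-144,0,-1.7,5],[15.4,-151,0,-1.8,5],[15.9,-156,0,-1.8,5]]'|head -2
python3 -m crank '[[0,0,0,0,5],[0,0,0,0,5]]'|head -2
python3 - <<'E'
from v import *
delta(471.5,-174,118,183)
d=snap('top','t10.png');im=d['img'];hsv=cv2.cvtColor(im,40)
# buttons in tray now uncovered
m=cv2.inRange(hsv,(0,50,10),(20,255,110))
m[:222]=0;m[298:]=0;m[:,:135]=0;m[:,262:]=0
k,l,st,c=cv2.connectedComponentsWithStats(m)
for i in range(1,k):
    if st[i,4]>5: print(c[i].round(1),st[i,2:].tolist(),onz(d,*c[i],14)[:2].round(0))
w=snap('wrist')
g=w['img'].astype(int).sum(2)//3
for q in(250,290,380): print(q,g[130:156,q].tolist())
s=env.state();x,y,z=s['eef_pos']
print('rim out',proj(w,[x-66*np.cos(np.radians(3)),y-66*np.sin(np.radians(3)),z-74]))
E
```

```text
t: 28.53
eef_pos: [483.2, -19.2, 237.0]
t: 29.37
eef_pos: [471.2, -174.4, 237.3]
t: 29.53
eef_pos: [471.3, -173.6, 237.4]
t 29.53 pos [ 471.3 -173.6  237.4] head -177.0 row [ -0.2  -0.4 119.4] turn -0.0 F [ 0.6 -0.2 -4.1] q6 -2.11 grip 30.0 0.186
[189.9 244.4] [5, 4, 17] [530. 201.]
[206.6 244.9] [4, 5, 17] [529. 165.]
[144.4 263.9] [2, 7, 8] [485. 298.]
[208.1 276. ] [5, 5, 20] [461. 158.]
[234.3 278.7] [5, 5, 18] [456. 100.]
250 [249, 225, 130, 117, 114, 120, 155, 222, 241, 243, 243, 245, 238, 230, 243, 249, 249, 249, 249, 249, 249, 249, 249, 249, 249, 249]
290 [250, 231, 133, 118, 115, 118, 160, 222, 239, 241, 243, 244, 241, 183, 80, 69, 64, 64, 65, 64, 59, 62, 60, 58, 65, 60]
380 [127, 126, 126, 119, 120, 115, 116, 121, 122, 126, 127, 122, 115, 119, 124, 128, 124, 123, 127, 129, 129, 125, 128, 126, 127, 127]
rim out (np.float64(320.54103459142004), np.float64(142.71482084265506))
```

The top mask now shows four brown blobs on the tray floor, each about 5 px, at (190,244), (207,245), (208,276) and (234,279). Now I lower onto the board.

```bash

python3 -m crank '[[-0.5,0,4,0,5],[-1,0,12,0,5],[-1,0,24,0,5],[-1,0,39,0,5],[-1,0,56,0,5],[-1,0,73,0,5],[-1,0,88,0,5],[-1,0,100,0,5],[-1,0,109,0,5],[-1,0,113,0,5]]'
python3 -m crank '[[0,0,1,0,5],[0,0,2,0,5],[0,0,2,0,5]]'
python3 -m crank '[[0,0,1,0,5],[0,0,2,0,5],[0,0,2,0,5]]'
```

```text
t: 30.47
eef_pos: [472.0, -173.3, 123.0]
tcp_rot: [3.141, -0.002, -3.089]
ft_force: [-0.6, 0.5, -3.6]
opening: 0.186
grip_force: 30.0
t: 30.72
eef_pos: [472.6, -173.8, 122.9]
tcp_rot: [-3.141, 0.001, -3.089]
ft_force: [-0.7, -0.1, -4.8]
opening: 0.186
grip_force: 30.0
t: 30.97
eef_pos: [472.4, -173.7, 120.7]
tcp_rot: [-3.141, 0.0, -3.089]
ft_force: [0.6, 0.6, -4.9]
opening: 0.187
grip_force: 30.0
```

```bash

python3 -m crank '[[0,0,0.7,0,5],[0,0,1.5,0,5],[0,0,1.5,0,5],[0,0,1.5,0,5]]'
```

```text
t: 31.3
eef_pos: [472.5, -173.8, 120.0]
tcp_rot: [-3.141, 0.001, -3.089]
ft_force: [-3.4, 1.6, 9.5]
opening: 0.184
grip_force: 30.0
```

```bash

python3 -m crank '[[0,0,-0.8,0,5],[0,0,-0.8,0,5],[0,0,-0.8,0,14],[0,0,-0.8,0,25],[0,0,-0.8,0,38],[0,0,-0.8,0,45],[0,0,-0.8,0,45]]'
python3 -m crank '[[0,0,-8,0,45],[0,0,-25,0,45],[0,0,-55,0,45],[0,0,-90,0,45],[0,0,-120,0,45],[0,0,-130,0,45],[0,0,-130,0,45]]'|head -2
python3 -m crank '[[0,40,0,0,45],[0,80,0,0,45],[0,120,0,0,45],[0,160,0,0,45],[0,200,0,0,45],[0,240,0,0,45],[0,280,0,0,45],[0,300,0,0,45],[0,300,0,0,45],[0,300,0,0,45]]'|head -2
python3 - <<'E'
from h import *
d=snap('top','t11.png');im=d['img'];hsv=cv2.cvtColor(im,40)
for nm,lo,hi,z in(('yel',(18,100,60),(35,255,255),26),('grn',(45,80,20),(80,255,255),26),('brown',(0,60,10),(20,140,115),129)):
    mm=cv2.inRange(hsv,lo,hi);mm[:222]=0;mm[330:]=0;mm[:,:300]=0;mm[:,420:]=0
    k,l,st,c=cv2.connectedComponentsWithStats(mm)
    for i in range(1,k):
        if st[i,4]>15: print(nm,c[i].round(1),st[i,2:].tolist(),onz(d,*c[i],z)[:2].round(0))
# sieve outline: bright grey inside board window
m=cv2.inRange(hsv,(0,0,120),(180,50,255));m[:238]=0;m[316:]=0;m[:,:318]=0;m[:,404:]=0
ys,xs=np.nonzero(m);r=cv2.minAreaRect(np.c_[xs,ys].astype(np.float32))
P=np.array([onz(d,*p,44)[:2] for p in cv2.boxPoints(r)]);print(P.round(0).tolist(),P.mean(0))
s=env.state();print(s['t'],s['eef_pos'],s['qvel'].round(3))
E
```

```text
t: 31.88
eef_pos: [472.4, -173.8, 119.8]
tcp_rot: [3.142, 0.0, -3.089]
ft_force: [-0.7, 0.0, 0.4]
opening: 0.408
grip_force: 0.0
t: 32.47
eef_pos: [473.0, -174.0, 252.6]
t: 33.3
eef_pos: [456.0, 126.6, 248.6]
yel [352.3 258.4] [17, 22, 260] [ 503. -155.]
grn [358.8 286.9] [10, 22, 128] [ 442. -169.]
brown [350.2 250.9] [9, 10, 34] [ 503. -143.]
brown [391.6 272.6] [11, 54, 178] [ 461. -225.]
brown [325.  278.9] [5, 59, 131] [446. -94.]
brown [365.8 268. ] [10, 33, 260] [ 469. -174.]
brown [350.2 271.3] [11, 15, 88] [ 462. -143.]
brown [351.9 297.3] [9, 8, 28] [ 411. -147.]
[[541.0, -95.0], [550.0, -249.0], [398.0, -253.0], [389.0, -103.0]] [ 469.65211719 -174.89198926]
33.35 [456.20131679 125.78550741 248.81844881] [-0.029 -0.009 -0.004  0.001  0.003 -0.001]
```

```bash
python3 -c "
from cell import env
print(env.job_done())"
```

```text
the job is handed in; nothing more can be done
None
```

I handed the job in at about 33 s: the camera masks show all four buttons on the tray floor and both stars in the sieve, which stands released in the middle of the board to within about 1 mm, though I let go of it once on the rails and regripped it to count buttons.

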